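Shake up the lacquer bottle on the press-to-run mixer

TASK

Pick up the small round lacquer bottle with the narrow neck and press it, upright, straight down on the middle of the mixer's sprung round pad until the pad is fully depressed; keep it fully down for a full second so that the mixer runs. Then stand the bottle upright in the middle of the square cork mat and let go of it.

Things in the scene. Friction and masses are not known exactly. Their poses are not given: they have to be found in the camera images.
- bottle_mid (a point): Centre of the loose bottle, half-way up (40 mm); z up its axis. Round amber glass, paper band, narrow neck, black cap: 80 mm tall, lowest 54 mm straight, 40 mm in diameter; 110 to 230 g. It stands in a row along x, in any order, 80 mm or more apart, with a squat round jar (64 mm wide, 42 tall) and a square pot (50 wide, 54 tall), both amber too; room for fingers at its left and right (y) sides.
- pad_top (a point): Centre of the top face of the mixer's sprung pad, z up: a flat black rubber disc 70 mm in diameter on a low fixed grey mixer (180 x 130 mm, casing top 60 mm up) to the left or right of the row of containers. The pad's top is 86 mm above the table at rest, 76 mm when fully down; this point moves with it. The bottle's flat base is pressed on it.
- pad (a joint): Downward travel of the sprung pad in m: 0 at rest, 0.010 fully depressed against its stop. The spring needs about 3 N to start moving and about 9 N to be fully down, and lifts the pad again when let go; the bottle's own weight does not press it down.
- mat_top (a point): Centre of the top face of the square cork mat, z up: 100 x 100 mm, 6 mm thick, fixed on the table on the other side of the row from the mixer. A bottle standing on it has its centre 46 mm above the table.
Mind the look-alikes: they are no part of the job. Leave any purple or turquoise look-alike of the part that bears bottle_mid alone.

How it is judged:
On the way:
1. the bottle, upright on the middle of the pad, presses the pad fully down and keeps it there (value of joint pad above 0.0085 m and horizontal distance between bottle_mid and pad_top below 0.018 m and z of bottle_mid in the frame of pad_top between 0.034 and 0.046 m and angle between bottle_mid's own z axis and vertical below 0.175 rad), for 0.6 s.
At the end, for the whole second after the job is handed in: The bottle stands upright (within 10 degrees) and still on the cork mat, its axis within 30 mm of the mat's centre, released; the pad is up again (horizontal distance between bottle_mid and mat_top below 0.03 m and z of bottle_mid in the frame of mat_top between 0.036 and 0.044 m and angle between bottle_mid's own z axis and vertical below 0.175 rad and value of joint pad below 0.002 m and linear speed of bottle below 0.02 m/s and contact force between the fingers and bottle below 0.1 N); the robot touches nothing.
It also fails if it takes over 54 s, if anything falls off the work surface, if the arm or the gripper's body presses on something with over 40 N, if the wrist force passes 120 N, or if a joint passes its speed limit or range.

ROBOT

A 7-joint arm with a two-finger parallel gripper is mounted at the origin on the work surface. World frame = base frame: x ahead of the robot, y to its left, z up, the work surface at z = 0. Lengths are in m, angles in rad, forces in N, time in s.
With the tool pointing down it reaches from about 0.4 to 0.875 m from the base axis. Payload 6.5 kg.
Tool frame: the origin (TCP) lies midway between the tips of the shut fingers; the grasp point (between the pads) lies 19 mm behind it; z points along the fingers, y is the line along which they close (so a half turn about z gives the same grasp; the last joint's range is limited). The gripper opens to 85 mm and grips with 20 to 120 N. Pads are 22 mm wide; open, the fingers measure 114 mm over their backs; the gripper's body (76 mm by 85 mm) begins 54 mm behind the grasp point. The pads swing forward as they close: fully open they stand 13 mm farther back than shut.
Start: joints at [-1.364, 0.536, -0.004, 1.538, 0.003, 1.067, -0.071], TCP at [0.175, 0.626, 0.194] pointing down, gripper open.
Joint ranges: [-2.7, 2.7], [-0.37, 2.16], [-1.27, 1.26], [0.24, 2.4], [-1.31, 4.45], [0.19, 1.91], [-2.76, 2.76]. Speed limits (rad/s): [2.39, 2.39, 3.14, 3.14, 3.14, 3.14, 3.14].

INTERFACE

Orientations are given as a 3x3 rotation matrix whose columns are the frame's x, y, z axes.
In Python, from station import manip gives the robot as it stands. The module is installed in compiled form; this text tells all that it offers.
- The arm moves only by the shell command python3 -m inch 'ROWS'. ROWS is JSON, a list of rows, each a list of 3 entries, a list of its own where there are three numbers: the shift along the tool's x, y, z in units of 0.04 m (1.0 is 0.04 m), then the turn, a rotation vector about the tool's x, y, z in units of 0.12 rad (1.0 is 0.12 rad), then the closure, from -1 (fully open) to 1 (shut). A call has 1 to 10 rows; each row shifts and turns the commanded pose from where the row before left it, along the tool's axes as they then stand; what a row does not reach is not made up. A row lasts 1/8 s, in which the tool goes at most 62.5 mm and 10.7 degrees, less where a joint would pass 70% of its speed; a pose out of reach is approached as far as the arm can. A call with a number of a shift or a turn outside -1 to 1 is refused whole. A call with a gripper value outside its range is refused whole. The fingers move at their own pace and stop on an object; the grip force is fixed at half the most. Time passes only in rows, so rows that do not move let the fingers close. It gives the time, the measured TCP pose, the force, the opening and the grip force at its end, in the units of the state.
- manip.state(): the state, without advancing time (a new reading comes with each control period).
- manip.read_camera(name): name is "scene" or "top"; returns a dict with "image" (420x560x3 uint8, red, green, blue), "fx", "fy", "cx", "cy" (pixels), "dist" ([k1, k2, p1, p2, k3] as OpenCV has them; the pictures are not rectified), "rvec" (rotation vector, rad) and "tvec" (3), from world to camera coordinates, as OpenCV has them. Camera axes: x right, y down, z forward; pixel columns grow to the right and rows downward; lengths in m; the calibration is good to about 2 mm. A picture is of the moment at which its call begins. There is no depth.
- manip.close_job(): hands the job in; it is judged then, once.
The state is a dict: "t": time; "q": joint angles; "joint_velocities": joint speeds; "joint_torque": joint torques, N m; "eef_pos": TCP position; "orientation": TCP orientation; "wrist_force": force on the tool from outside, world axes, zero at the start; "ft_torque": the same for the moment, N m; "finger_gap": opening from 0.0 (shut) to 1.0 (fully open); "grip_force": force on a finger pad.
Only numpy, scipy, OpenCV 4.12 (cv2) and the standard library are available. Lean on these libraries where they do the work, as an engineer would, in place of code of your own. Each camera call takes 0.05 s, during which the arm holds its last target. There are 200 camera calls.

## Working session

There is one attempt and no reset: what is moved stays moved. The work goes in short steps, Python scripts to look and compute and a shell command to move; the robot and the scene stay as the last step left them, time stands still between calls to the robot, and variables do not carry over. Pictures are saved under pics/ and viewed, at most 10 in all, crops included, and the job is handed in when it is done.

```bash
mkdir -p pics; python3 - <<'E'
from station import manip
import cv2,numpy as np,pickle
for n in("scene","top"):
    c=manip.read_camera(n); pickle.dump(c,open(n+".pkl","wb"))
    cv2.imwrite(f"pics/{n}0.png",c["image"][:,:,::-1])
s=manip.state();print(s["t"],s["eef_pos"],np.round(s["orientation"],3),s["finger_gap"],s["wrist_force"])
E
```

```text
0.1 [0.17499565 0.62537224 0.19341745] [[-0.963  0.269 -0.   ]
 [ 0.269  0.963 -0.002]
 [-0.    -0.002 -1.   ]] 1.0007698145941442 [ 0.53867118 -0.56538295 -0.38772138]
```

View pics/scene0.png

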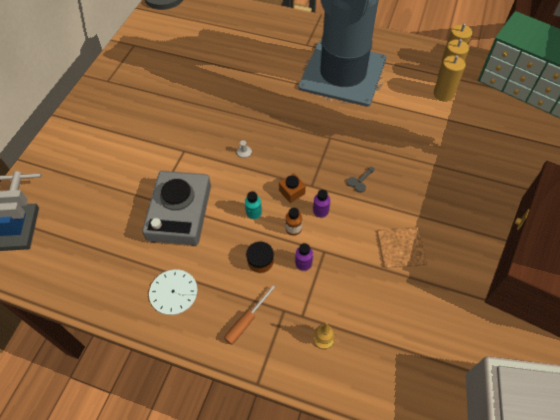

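View pics/top0.png

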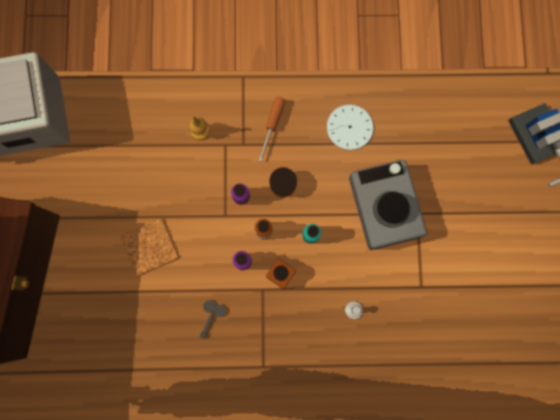

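Scene view: the bottle with its black cap is at about (293,218), the pad at (176,191) and the mat at (401,248). In the top view they are at (263,227), (394,208) and (153,246). The turquoise and purple look-alikes stand around the bottle.

```bash
cat > h.py <<'E'
import cv2,numpy as np,pickle
def ray(c,px):
    K=np.array([[c["fx"],0,c["cx"]],[0,c["fy"],c["cy"]],[0,0,1]])
    u=cv2.undistortPoints(np.array([[px]],float),K,np.array(c["dist"]))[0,0]
    R=cv2.Rodrigues(np.array(c["rvec"],float))[0]
    return -R.T@np.array(c["tvec"]).ravel(), R.T@np.array([u[0],u[1],1])
def onz(c,px,z):
    o,d=ray(c,px); return o+d*(z-o[2])/d[2]
def proj(c,p):
    K=np.array([[c["fx"],0,c["cx"]],[0,c["fy"],c["cy"]],[0,0,1]])
    return cv2.projectPoints(np.array([p],float),np.array(c["rvec"],float),np.array(c["tvec"],float),K,np.array(c["dist"]))[0].ravel()
def blob(mask,px,r):
    m=np.zeros_like(mask);x,y=map(int,px);m[y-r:y+r,x-r:x+r]=mask[y-r:y+r,x-r:x+r]
    n,l,s,ce=cv2.connectedComponentsWithStats(m)
    i=1+min(range(n-1),key=lambda i:np.hypot(*(ce[i+1]-px))-0.05*s[i+1,4])
    return ce[i],s[i],(l==i)
def two(c1,p1,c2,p2):
    o1,d1=ray(c1,p1);o2,d2=ray(c2,p2);d1/=np.linalg.norm(d1);d2/=np.linalg.norm(d2)
    t=np.linalg.lstsq(np.c_[d1,-d2],o2-o1,rcond=None)[0]
    a,b=o1+t[0]*d1,o2+t[1]*d2;return (a+b)/2,np.linalg.norm(a-b)
E
python3 - <<'E'
from h import *
S,T=[pickle.load(open(n+".pkl","rb")) for n in("scene","top")]
for n,c in(("scene",S),("top",T)): print(n,ray(c,(280,210)))
def dark(c,t=50): return (c["image"].max(2)<t).astype(np.uint8)
P={}
for nm,ps,pt,r,z in(("cap",(293,214),(263,227),12,.08),("pad",(176,191),(394,208),22,.086)):
    for k,c,p in(("s",S,ps),("t",T,pt)):
        for t in (40,55):
            ce,s,_=blob(dark(c,t),p,r);print(nm,k,t,ce,s[2:],onz(c,ce,z).round(4))
        P[nm,k]=ce
    print(two(S,P[nm,"s"],T,P[nm,"t"]))
# crops of bottle+mat+pad
a=S["image"][160:280,140:260];
def up(c,x,y,w=44):return cv2.resize(c["image"][y-w:y+w,x-w:x+w,::-1],(390,290),interpolation=cv2.INTER_CUBIC)
cv2.imwrite("pics/crops.png",np.vstack([np.hstack([up(S,401,248,40),up(T,153,246,40)]),np.hstack([up(S,293,220,20),up(T,394,208,50)])]))
E
```

```text
scene (array([1.14785804, 0.2187434 , 1.08225351]), array([-0.49430237, -0.18573505, -0.84925141]))
top (array([0.39367332, 0.00590909, 1.23676018]), array([ 0.16989719, -0.01179875, -0.98551568]))
cap s 40 [293.23076923 213.21794872] [ 9 11 78] [0.563  0.0313 0.08  ]
cap s 55 [293.20238095 213.11904762] [ 9 11 84] [0.5627 0.0311 0.08  ]Traceback (most recent call last):
  File "<stdin>", line 9, in <module>
  File "h.py", line 15, in blob
    i=1+min(range(n-1),key=lambda i:np.hypot(*(ce[i+1]-px))-0.05*s[i+1,4])
        ~~~^^^^^^^^^^^^^^^^^^^^^^^^^^^^^^^^^^^^^^^^^^^^^^^^^^^^^^^^^^^^^^^
ValueError: min() iterable argument is empty
```

```bash
python3 - <<'E'
from h import *
S,T=[pickle.load(open(n+".pkl","rb")) for n in("scene","top")]
def dark(c,t=50): return (c["image"].max(2)<t).astype(np.uint8)
P={}
for nm,ps,pt,r,z in(("cap",(293,214),(263,227),12,.08),("pad",(176,191),(394,208),22,.086)):
    for k,c,p in(("s",S,ps),("t",T,pt)):
        for t in (45,60,75):
          try:
            ce,s,_=blob(dark(c,t),p,r);print(nm,k,t,ce,s[2:],onz(c,ce,z).round(4));P[nm,k]=ce
          except ValueError: pass
    print(two(S,P[nm,"s"],T,P[nm,"t"]))
def up(c,x,y,w=44):return cv2.resize(c["image"][y-w:y+w,x-w:x+w,::-1],(300,300),interpolation=cv2.INTER_CUBIC)
cv2.imwrite("pics/crops.png",np.vstack([np.hstack([up(S,401,248,40),up(T,153,246,40)]),np.hstack([up(S,293,220,20),up(T,394,208,50)])]))
E
```

```text
cap s 45 [293.17073171 213.23170732] [ 9 11 82] [0.5631 0.0312 0.08  ]
cap s 60 [293.31818182 213.09090909] [10 11 88] [0.5626 0.0314 0.08  ]
cap s 75 [293.31 213.1 ] [ 11  11 100] [0.5626 0.0313 0.08  ]
cap t 60 [262.98591549 226.14084507] [ 9 10 71] [0.5582 0.0293 0.08  ]
cap t 75 [263.23913043 226.05434783] [11 11 92] [0.5584 0.0287 0.08  ]
(array([0.55910968, 0.02949593, 0.07367853]), np.float64(0.001376967404193213))
pad s 45 [175.01751313 191.39054291] [ 29  26 571] [ 0.5986 -0.2513  0.086 ]
pad s 60 [174.84565916 191.81350482] [ 30  26 622] [ 0.5998 -0.2512  0.086 ]
pad s 75 [174.63494318 192.72869318] [ 31  31 704] [ 0.6023 -0.2505  0.086 ]
pad t 45 [393.26002587 207.61707633] [ 32  30 773] [ 0.5942 -0.2532  0.086 ]
pad t 60 [393.22401848 207.71593533] [ 33  32 866] [ 0.594  -0.2531  0.086 ]
pad t 75 [392.9501992  208.47111554] [  37   35 1004] [ 0.5924 -0.2525  0.086 ]
(array([ 0.59492232, -0.25611188,  0.07265071]), np.float64(0.0013483574287271218))
```

View pics/crops.png

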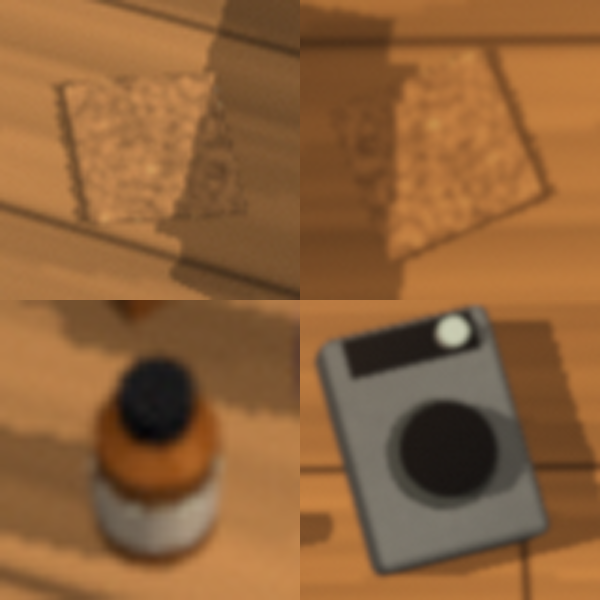

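Crops: the mat is a slightly rotated square, part in shadow, with all four corners visible. The bottle has a white band and a black cap. The pad's disc is centred at about (393.7,207.7) in the top view.

```bash
python3 - <<'E'
from h import *
S,T=[pickle.load(open(n+".pkl","rb")) for n in("scene","top")]
for c,o,cs in((S,(361,208),[(58,85),(213,75),(245,213),(88,222)]),(T,(113,206),[(490,48),(552,193),(390,262),(332,112)])):
    w=np.array([onz(c,(o[0]+x/3.75,o[1]+y/3.75),.006) for x,y in cs])[:,:2]
    print(w.round(3).tolist(),w.mean(0).round(4),[round(float(np.linalg.norm(w[i]-w[i-1])),3) for i in range(4)])
for nm,p,z in(("turq",(312,231),.08),("purp",(242,260),.08),("purp2",(240,191),.08),("pot",(281,272),.054),("jar",(283,182),.042)): print(nm,onz(T,p,z).round(3))
for p in((0,360),(22,362),(58,213),(35,203)):print("chest top",[onz(T,p,z).round(2).tolist() for z in(0,.15,.25)])
for p in((553,165),(490,290),(512,218)):print("chest scene",[onz(S,p,z).round(2).tolist() for z in(0,.15,.25)])
E
```

```text
[[0.502, 0.224], [0.463, 0.317], [0.554, 0.354], [0.591, 0.264]] [0.5276 0.2896] [0.098, 0.101, 0.099, 0.098]
[[0.586, 0.075], [0.497, 0.038], [0.457, 0.135], [0.548, 0.171]] [0.5221 0.1048] [0.103, 0.097, 0.106, 0.098]
turq [ 0.546 -0.076  0.08 ]
purp [0.486 0.075 0.08 ]
purp2 [0.636 0.079 0.08 ]
pot [ 0.461 -0.008  0.054]
jar [ 0.664 -0.016  0.042]
chest top [[0.28, 0.6, 0.0], [0.3, 0.53, 0.15], [0.31, 0.48, 0.25]]
chest top [[0.28, 0.56, 0.0], [0.29, 0.49, 0.15], [0.3, 0.45, 0.25]]
chest top [[0.61, 0.5, 0.0], [0.58, 0.44, 0.15], [0.56, 0.4, 0.25]]
chest top [[0.63, 0.55, 0.0], [0.6, 0.49, 0.15], [0.58, 0.44, 0.25]]
chest scene [[0.15, 0.62, 0.0], [0.29, 0.56, 0.15], [0.38, 0.53, 0.25]]
chest scene [[0.57, 0.5, 0.0], [0.65, 0.46, 0.15], [0.7, 0.44, 0.25]]
chest scene [[0.36, 0.53, 0.0], [0.47, 0.49, 0.15], [0.54, 0.46, 0.25]]
```

Mat corners: the scene view puts the centre at (0.527,0.290) with 98–101 mm sides, which fits. My top crop was shifted by 80 px and agrees once corrected. The bottle is at about (0.559,0.030), the pad at (0.596,-0.252), and the chest sits beyond x>0.28, y>0.44. I'll go around the chest and turn the yaw square.

```bash
python3 -m inch '[[[-0.35,-0.88,0],[0,0,0],-1],[[-0.35,-0.88,0],[0,0,0],-1],[[-0.35,-0.88,0],[0,0,0],-1],[[-0.35,-0.88,0],[0,0,0],-1],[[-0.35,-0.88,0],[0,0,0],-1],[[-0.35,-0.88,0],[0,0,0],-1],[[0,0,0],[0,0,-0.76],-1],[[0,0,0],[0,0,-0.76],-1],[[0,0,0],[0,0,-0.76],-1],[[0,0,0],[0,0,0],-1]]'
```

```text
t: 1.35
eef_pos: [0.1991, 0.3997, 0.194]
orientation: [[-1.0, 0.0, -0.0], [0.0, 1.0, -0.0], [0.0, -0.0, -1.0]]
wrist_force: [0.6, 0.4, 0.6]
finger_gap: 0.995
grip_force: 0.0
```

```bash
python3 -m inch '[[[-0.9,-0.92,0],[0,0,0],-1],[[-0.9,-0.92,0],[0,0,0],-1],[[-0.9,-0.92,0],[0,0,0],-1],[[-0.9,-0.92,0],[0,0,0],-1],[[-0.9,-0.92,0],[0,0,0],-1],[[-0.9,-0.92,0],[0,0,0],-1],[[-0.9,-0.92,0],[0,0,0],-1],[[-0.9,-0.92,0],[0,0,0],-1],[[-0.9,-0.92,0],[0,0,0],-1],[[-0.9,-0.92,0],[0,0,0],-1]]'
```

```text
t: 2.6
eef_pos: [0.5604, 0.0311, 0.1941]
orientation: [[-1.0, 0.001, -0.0], [0.001, 1.0, 0.0], [0.0, 0.0, -1.0]]
wrist_force: [0.5, 0.8, -0.1]
finger_gap: 0.999
grip_force: 0.0
```

```bash
python3 -m inch '[[[0,0,0.7],[0,0,0],-1],[[0,0,0.7],[0,0,0],-1],[[0,0,0],[0,0,0],-1]]'; python3 - <<'E'
from station import manip
from h import *
c=manip.read_camera("scene");t=manip.read_camera("top")
cr=lambda c,x,y,w:cv2.resize(c["image"][y-w:y+w,x-w:x+w,::-1],(400,400),interpolation=cv2.INTER_CUBIC)
cv2.imwrite("pics/app.png",np.hstack([cr(c,293,200,70),cr(t,263,227,70)]))
print(manip.state()["eef_pos"])
E
```

```text
t: 2.98
eef_pos: [0.5574, 0.0321, 0.1363]
orientation: [[-1.0, 0.001, -0.005], [0.001, 1.0, -0.001], [0.005, -0.001, -1.0]]
wrist_force: [0.1, -0.3, 0.9]
finger_gap: 1.0
grip_force: 0.0
[0.55971753 0.03229831 0.1387825 ]
```

View pics/app.png

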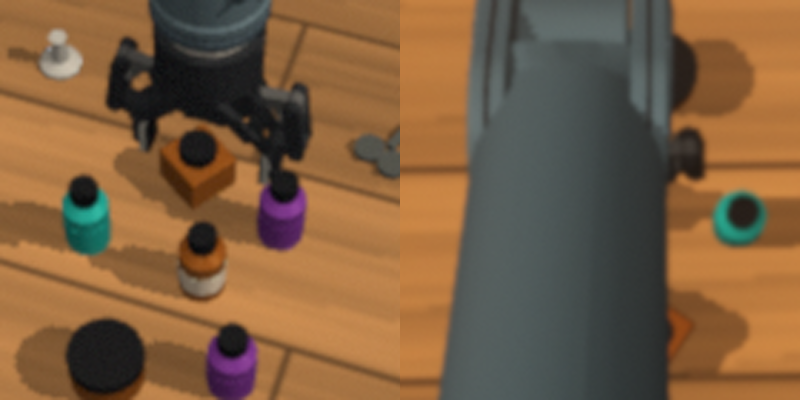

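The gripper is centred above the bottle (about (202,265) in the crop), with its fingers clear of the neighbours. Going down.

```bash
python3 -m inch '[[[0,-0.05,0.75],[0,0,0],-1],[[0,0,0.75],[0,0,0],-1],[[0,0,0.75],[0,0,0],-1],[[0,0,0.75],[0,0,0],-1],[[0,0,0],[0,0,0],-1],[[0,0,0],[0,0,0],-1]]'
```

```text
t: 3.82
eef_pos: [0.5609, 0.0303, 0.0199]
orientation: [[-1.0, -0.001, 0.003], [-0.001, 1.0, 0.0], [-0.003, 0.0, -1.0]]
wrist_force: [0.6, 0.1, -0.1]
finger_gap: 1.0
grip_force: 0.0
```

```bash
python3 -m inch '[[[0,0,0.1],[0,0,0],-1],[[0,0,0],[0,0,0],1],[[0,0,0],[0,0,0],1],[[0,0,0],[0,0,0],1],[[0,0,0],[0,0,0],1],[[0,0,0],[0,0,0],1],[[0,0,0],[0,0,0],1],[[0,0,0],[0,0,0],1],[[0,0,0],[0,0,0],1]]'
```

```text
t: 4.95
eef_pos: [0.5622, 0.032, 0.0172]
orientation: [[-1.0, -0.002, 0.005], [-0.001, 1.0, 0.003], [-0.005, 0.003, -1.0]]
wrist_force: [-4.3, 3.5, 23.8]
finger_gap: 0.271
grip_force: 63.0
```

```bash
python3 - <<'E'
from station import manip
from h import *
c=manip.read_camera("scene");t=manip.read_camera("top")
cr=lambda c,x,y,w:cv2.resize(c["image"][y-w:y+w,x-w:x+w,::-1],(400,400),interpolation=cv2.INTER_CUBIC)
cv2.imwrite("pics/grip.png",np.hstack([cr(c,293,210,45),cr(t,263,227,70)]))
s=manip.state();print(s["eef_pos"],s["wrist_force"],s["finger_gap"],s["grip_force"])
E
```

```text
[0.56218339 0.03199801 0.01719766] [-4.27574741  3.36838416 23.6901384 ] 0.27588154077298227 62.975320746190846
```

View pics/grip.png

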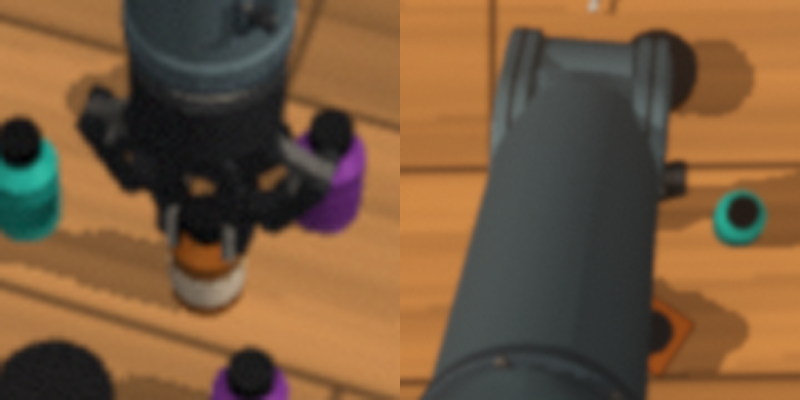

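```bash
python3 - <<'E'
from h import *
S,T=[pickle.load(open(n+".pkl","rb")) for n in("scene","top")]
f=lambda p:((proj(S,p)-[248,165])*400/90).round()
for z in(0,.017,.036,.05,.08): print(z,f((.562,.032,z)),f((.562,.053,z)),f((.562,.011,z)))
E
```

```text
0 [202. 290.] [238. 300.] [166. 279.]
0.017 [202. 274.] [239. 285.] [165. 263.]
0.036 [202. 256.] [240. 267.] [165. 245.]
0.05 [203. 243.] [240. 254.] [165. 232.]
0.08 [203. 213.] [242. 224.] [165. 202.]
```

```bash
python3 - <<'E'
from station import manip
from h import *
c=manip.read_camera("scene")
im=c["image"][185:240,258:330,::-1]
im=(255*(im/255.)**.5).astype(np.uint8)
cv2.imwrite("pics/zoom.png",cv2.resize(im,(720,550),interpolation=cv2.INTER_CUBIC))
E
```

```text
(no output)
```

View pics/zoom.png

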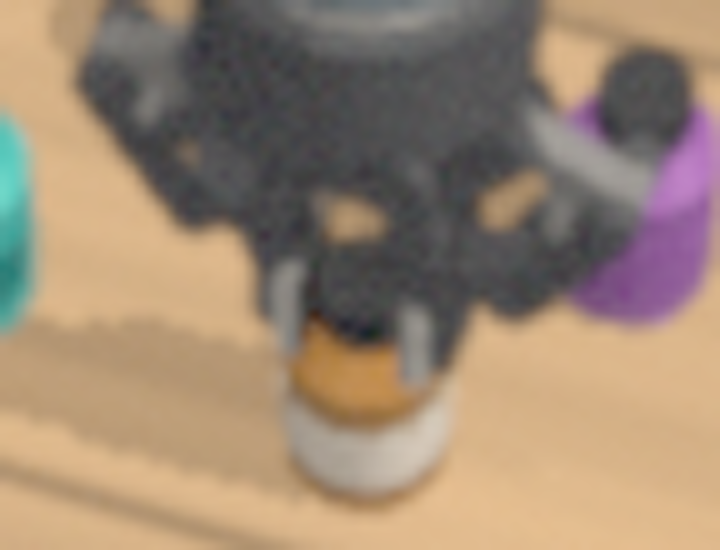

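```bash
python3 - <<'E'
from h import *
S=pickle.load(open("scene.pkl","rb"))
print("app tips 273.7,180.7 / 316.7,193")
for z in(.12,.14,.152,.165,.18): print(z,proj(S,(.56,.032-.045,z)).round(1),proj(S,(.56,.032+.045,z)).round(1))
print("now tips 287,220 / 299.5,223.5 ; cap 293.5,215")
for z in(.01,.02,.03,.04,.05,.06): print(z,proj(S,(.573,.032-.014,z)).round(1),proj(S,(.573,.032+.014,z)).round(1),proj(S,(.562,.032,z+.03)))
E
```

```text
app tips 273.7,180.7 / 316.7,193
0.12 [275.1 197.5] [313.3 208.4]
0.14 [274.9 192.6] [313.7 203.5]
0.152 [274.8 189.5] [313.9 200.5]
0.165 [274.7 186.2] [314.2 197.2]
0.18 [274.5 182.2] [314.4 193.4]
now tips 287,220 / 299.5,223.5 ; cap 293.5,215
0.01 [286.5 230.2] [297.5 233.5] [293.53659995 221.79069739]
0.02 [286.5 228.2] [297.6 231.4] [293.56832841 219.62977794]
0.03 [286.5 226.1] [297.6 229.4] [293.6004918  217.43817725]
0.04 [286.4 224. ] [297.7 227.3] [293.63309898 215.21524492]
0.05 [286.4 221.8] [297.8 225.1] [293.66615908 212.96031229]
0.06 [286.4 219.6] [297.8 222.9] [293.69968147 210.67269175]
```

The zoom shows the fingertips at the shoulder and neck, gap about 23 mm, with the cap at (355,300) between them. The tips are higher than the pose suggests. I'll open, go 8 mm lower (still safe by the stated pose) and look again.

```bash
python3 -m inch '[[[0,0,0],[0,0,0],-1],[[0,0,0],[0,0,0],-1],[[0,0,0],[0,0,0],-1],[[0,0,0],[0,0,0],-1],[[0,0,0],[0,0,0],-1],[[0,0,0],[0,0,0],-1],[[0,0,0.1],[0,0,0],-1],[[0,0,0.1],[0,0,0],-1],[[0,0,0],[0,0,0],-1]]'; python3 - <<'E'
from station import manip
from h import *
c=manip.read_camera("scene")
im=c["image"][165:245,240:345,::-1]
im=(255*(im/255.)**.5).astype(np.uint8)
cv2.imwrite("pics/open.png",cv2.resize(im,(787,600),interpolation=cv2.INTER_CUBIC))
E
```

```text
t: 6.22
eef_pos: [0.559, 0.0302, 0.0057]
orientation: [[-1.0, -0.001, -0.001], [-0.001, 1.0, -0.0], [0.001, -0.0, -1.0]]
wrist_force: [0.3, -0.3, 0.7]
finger_gap: 1.005
grip_force: 0.0
```

View pics/open.png

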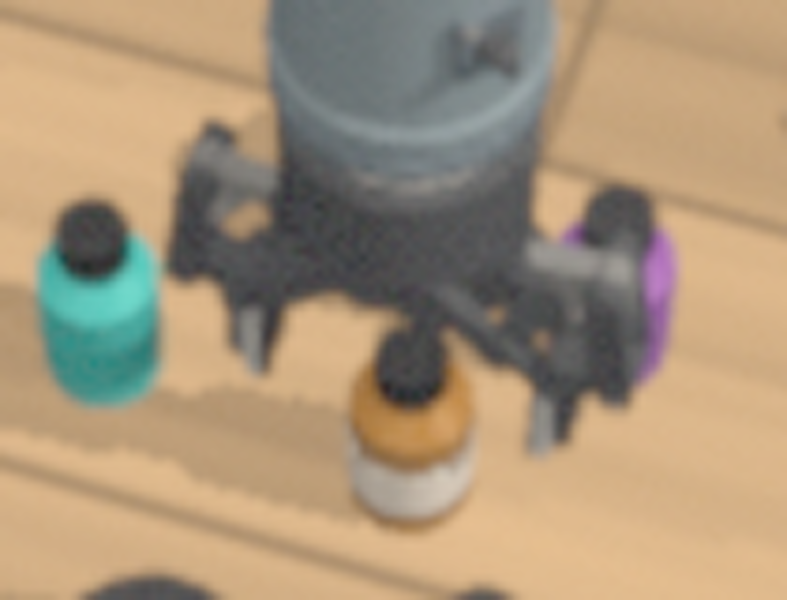

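Open: the tips are at (255,365) and (545,450) in the crop. They look about 35 mm higher than the reported pose implies, and the bottle is undisturbed. I'll go down gently, checking the force.

```bash
python3 -m inch '[[[0,0,0.1],[0,0,0],-1],[[0,0,0.1],[0,0,0],-1],[[0,0,0],[0,0,0],-1]]'; python3 -m inch '[[[0,0,0.1],[0,0,0],-1],[[0,0,0],[0,0,0],-1]]' ; python3 - <<'E'
from station import manip
from h import *
t=manip.read_camera("top")
im=(255*(t["image"][130:330,180:380,::-1]/255.)**.5).astype(np.uint8)
cv2.imwrite("pics/top2.png",cv2.resize(im,(600,600),interpolation=cv2.INTER_CUBIC))
E
```

```text
t: 6.65
eef_pos: [0.5591, 0.0302, -0.0022]
orientation: [[-1.0, -0.001, -0.001], [-0.001, 1.0, -0.0], [0.001, -0.0, -1.0]]
wrist_force: [1.4, 0.6, 0.1]
finger_gap: 1.002
grip_force: 0.0
t: 6.9
eef_pos: [0.5592, 0.0302, -0.0061]
orientation: [[-1.0, -0.001, -0.0], [-0.001, 1.0, -0.0], [0.0, -0.0, -1.0]]
wrist_force: [0.9, 0.4, -0.2]
finger_gap: 0.999
grip_force: 0.0
```

View pics/top2.png

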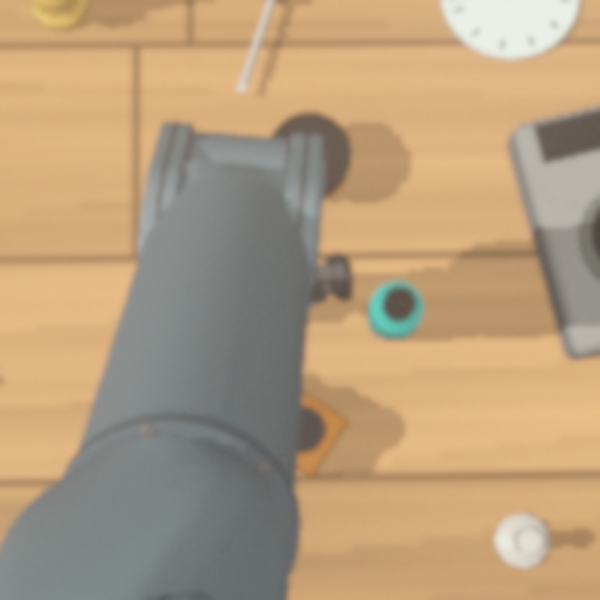

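```bash
python3 - <<'E'
from h import *
S,T=[pickle.load(open(n+".pkl","rb")) for n in("scene","top")]
for px in((292.5,222),(296.5,222)):
  for z in(.03,.05,.07,.09,.12,.15): print(px,z,onz(T,px,z).round(4))
for ps in((264,200),(266,188),(265,195)): print(two(S,ps,T,(296.5,222)))
E
```

```text
(292.5, 222) 0.03 [ 0.5739 -0.0363  0.03  ]
(292.5, 222) 0.05 [ 0.5709 -0.0356  0.05  ]
(292.5, 222) 0.07 [ 0.5679 -0.0349  0.07  ]
(292.5, 222) 0.09 [ 0.5649 -0.0342  0.09  ]
(292.5, 222) 0.12 [ 0.5605 -0.0332  0.12  ]
(292.5, 222) 0.15 [ 0.556  -0.0321  0.15  ]
(296.5, 222) 0.03 [ 0.5738 -0.0454  0.03  ]
(296.5, 222) 0.05 [ 0.5708 -0.0445  0.05  ]
(296.5, 222) 0.07 [ 0.5678 -0.0437  0.07  ]
(296.5, 222) 0.09 [ 0.5648 -0.0428  0.09  ]
(296.5, 222) 0.12 [ 0.5604 -0.0415  0.12  ]
(296.5, 222) 0.15 [ 0.5559 -0.0403  0.15  ]
(array([ 0.56288309, -0.04105266,  0.10028622]), np.float64(0.0027787286842779926))
(array([ 0.55637057, -0.03814161,  0.14159491]), np.float64(0.00518375882405337))
(array([ 0.56006578, -0.03963792,  0.11780711]), np.float64(0.004174016726617784))
```

The top view gives the knuckle at (345,278) in the crop. Triangulated, the gripper sits at x≈0.56 as reported, but at z about 0.04 too high, so I treat the reported height as biased low. Continuing down with force checks.

```bash
for i in 1; do python3 -m inch '[[[0,0,0.1],[0,0,0],-1],[[0,0,0.1],[0,0,0],-1],[[0,0,0],[0,0,0],-1]]' | grep -E 'eef|wrist'; done; python3 -m inch '[[[0,0,0.1],[0,0,0],-1],[[0,0,0.1],[0,0,0],-1],[[0,0,0],[0,0,0],-1]]' | grep -E 'eef|wrist|t:'
```

```text
eef_pos: [0.559, 0.0302, -0.0142]
wrist_force: [0.1, -0.8, -0.8]
t: 7.7
eef_pos: [0.5591, 0.0302, -0.0222]
wrist_force: [0.3, -0.3, 0.5]
```

The nominal tips would now be below the table and nothing touches, so the bias is confirmed. Closing.

```bash
python3 -m inch '[[[0,0,0],[0,0,0],1],[[0,0,0],[0,0,0],1],[[0,0,0],[0,0,0],1],[[0,0,0],[0,0,0],1],[[0,0,0],[0,0,0],1],[[0,0,0],[0,0,0],1],[[0,0,0],[0,0,0],1]]'
```

```text
t: 8.57
eef_pos: [0.5598, 0.0305, -0.0214]
orientation: [[-1.0, -0.001, 0.001], [-0.001, 1.0, 0.0], [-0.001, 0.0, -1.0]]
wrist_force: [-1.7, 1.1, 5.6]
finger_gap: 0.456
grip_force: 60.1
```

The gap is now 39 mm, so the grip is on the straight body. Lifting and carrying it over the pad.

```bash
python3 -m inch '[[[0,0,-0.5],[0,0,0],1],[[0,0,-1],[0,0,0],1],[[0,0,-1],[0,0,0],1],[[0,0,-1],[0,0,0],1],[[0,0,-0.5],[0,0,0],1],[[0,0,0],[0,0,0],1]]'; python3 -m inch '[[[-0.11,-0.88,0],[0,0,0],1],[[-0.11,-0.88,0],[0,0,0],1],[[-0.11,-0.88,0],[0,0,0],1],[[-0.11,-0.88,0],[0,0,0],1],[[-0.11,-0.88,0],[0,0,0],1],[[-0.11,-0.88,0],[0,0,0],1],[[-0.11,-0.88,0],[0,0,0],1],[[-0.11,-0.88,0],[0,0,0],1],[[0,0,0],[0,0,0],1],[[0,0,0],[0,0,0],1]]'
```

```text
t: 9.32
eef_pos: [0.5606, 0.0302, 0.1403]
orientation: [[-1.0, -0.001, 0.004], [-0.001, 1.0, 0.001], [-0.004, 0.001, -1.0]]
wrist_force: [0.6, -0.2, -1.7]
finger_gap: 0.455
grip_force: 60.6
t: 10.58
eef_pos: [0.5941, -0.2502, 0.137]
orientation: [[-1.0, -0.001, -0.002], [-0.001, 1.0, 0.001], [0.002, 0.001, -1.0]]
wrist_force: [0.7, 0.7, -1.9]
finger_gap: 0.46
grip_force: 60.8
```

```bash
python3 -m inch '[[[-0.05,-0.05,0.8],[0,0,0],1],[[0,0,0.75],[0,0,0],1],[[0,0,0],[0,0,0],1],[[0,0,0],[0,0,0],1]]'; python3 - <<'E'
from station import manip
from h import *
c=manip.read_camera("scene")
im=(255*(c["image"][140:240,120:240,::-1]/255.)**.5).astype(np.uint8)
cv2.imwrite("pics/pad.png",cv2.resize(im,(720,600),interpolation=cv2.INTER_CUBIC))
x,y=.596,-.252
f=lambda p:((proj(c,p)-[120,140])*6).round()
print(f((x,y,.086)),f((x,y,.097)),f((x+.035,y,.086)),f((x+.02,y,.097)),f((x,y-.02,.1)),f((x,y+.02,.1)))
E
```

```text
t: 11.08
eef_pos: [0.5976, -0.2528, 0.0772]
orientation: [[-1.0, -0.002, 0.001], [-0.002, 1.0, -0.0], [-0.001, -0.0, -1.0]]
wrist_force: [0.7, -0.3, -1.6]
finger_gap: 0.455
grip_force: 60.8
[331. 303.] [326. 287.] [293. 373.] [304. 327.] [279. 269.] [371. 296.]
```

View pics/pad.png

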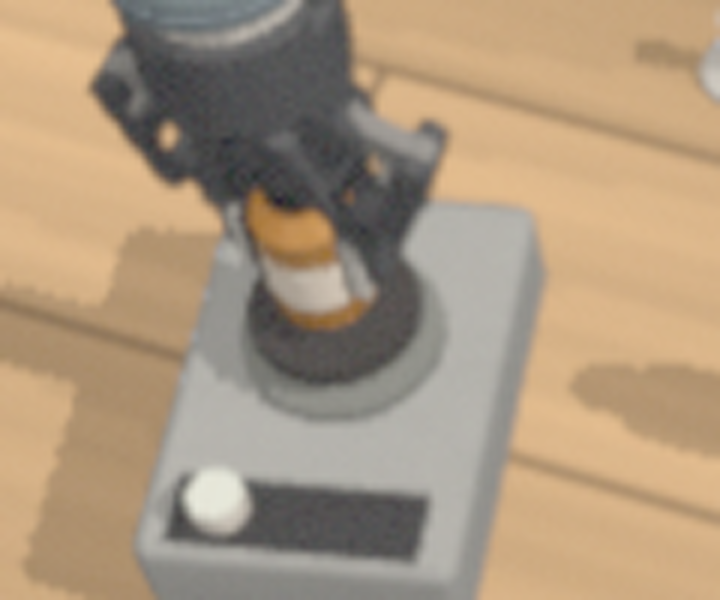

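The bottle base is at about (325,328), just above the pad disc (247–420, front at 383), and matches the predicted centre. Pressing in steps.

```bash
python3 -m inch '[[[0,0,0.15],[0,0,0],1],[[0,0,0.15],[0,0,0],1],[[0,0,0.1],[0,0,0],1],[[0,0,0],[0,0,0],1]]' | grep -E 'eef|wrist'; python3 -m inch '[[[0,0,0.1],[0,0,0],1],[[0,0,0],[0,0,0],1]]' | grep -E 'eef|wrist'
```

```text
eef_pos: [0.5973, -0.2534, 0.0605]
wrist_force: [-0.1, 1.4, 4.5]
eef_pos: [0.5973, -0.2534, 0.0568]
wrist_force: [-1.0, 0.5, 6.5]
```

```bash
python3 -m inch '[[[0,0,0.06],[0,0,0],1],[[0,0,0],[0,0,0],1]]' | grep -E 'eef|wrist'; python3 -m inch '[[[0,0,0.04],[0,0,0],1],[[0,0,0],[0,0,0],1]]' | grep -E 'eef|wrist'
```

```text
eef_pos: [0.5974, -0.2534, 0.0548]
wrist_force: [-1.3, 0.8, 7.0]
eef_pos: [0.5975, -0.2535, 0.0545]
wrist_force: [-5.2, 2.8, 17.5]
```

Force jumped at 0.0545, so the pad is against its stop. Holding for over a second.

```bash
python3 -m inch '[[[0,0,0.02],[0,0,0],1],[[0,0,0],[0,0,0],1],[[0,0,0],[0,0,0],1],[[0,0,0],[0,0,0],1],[[0,0,0],[0,0,0],1],[[0,0,0],[0,0,0],1],[[0,0,0],[0,0,0],1],[[0,0,0],[0,0,0],1],[[0,0,0],[0,0,0],1],[[0,0,0],[0,0,0],1]]'; python3 -m inch '[[[0,0,0],[0,0,0],1],[[0,0,0],[0,0,0],1],[[0,0,0],[0,0,0],1]]' | grep -E 'eef|wrist'
```

```text
t: 13.62
eef_pos: [0.5976, -0.2535, 0.0545]
orientation: [[-1.0, -0.001, 0.002], [-0.001, 1.0, 0.001], [-0.002, 0.001, -1.0]]
wrist_force: [-6.8, 3.3, 23.2]
finger_gap: 0.459
grip_force: 62.8
eef_pos: [0.5976, -0.2534, 0.0545]
wrist_force: [-6.1, 5.2, 22.6]
```

```bash
python3 -m inch '[[[0,0,-0.3],[0,0,0],1],[[0,0,-1],[0,0,0],1],[[0,0,-1],[0,0,0],1],[[0.13,0.97,0],[0,0,0],1],[[0.13,0.97,0],[0,0,0],1],[[0.13,0.97,0],[0,0,0],1],[[0.13,0.97,0],[0,0,0],1],[[0.13,0.97,0],[0,0,0],1],[[0.13,0.97,0],[0,0,0],1],[[0.13,0.97,0],[0,0,0],1]]' | grep -E 'eef|wrist|gap'; python3 -m inch '[[[0.13,0.97,0],[0,0,0],1],[[0.13,0.97,0],[0,0,0],1],[[0.13,0.97,0],[0,0,0],1],[[0.13,0.97,0],[0,0,0],1],[[0.13,0.97,0],[0,0,0],1],[[0.13,0.97,0],[0,0,0],1],[[0.13,0.97,0],[0,0,0],1],[[0,0,0],[0,0,0],1],[[0,0,0],[0,0,0],1]]'
```

```text
eef_pos: [0.5595, 0.0193, 0.1431]
wrist_force: [0.0, 0.0, -2.0]
finger_gap: 0.456
t: 16.38
eef_pos: [0.5235, 0.2887, 0.143]
orientation: [[-1.0, -0.0, -0.0], [-0.0, 1.0, -0.001], [0.001, -0.001, -1.0]]
wrist_force: [0.5, -0.8, -1.4]
finger_gap: 0.451
grip_force: 60.9
```

```bash
python3 -m inch '[[[-0.05,0,0.9],[0,0,0],1],[[0,0,0.9],[0,0,0],1],[[0,0,0.9],[0,0,0],1],[[0,0,0.8],[0,0,0],1],[[0,0,0],[0,0,0],1],[[0,0,0],[0,0,0],1]]' | grep -E 'eef|wrist'; python3 -m inch '[[[0,0,0.1],[0,0,0],1],[[0,0,0.1],[0,0,0],1],[[0,0,0.07],[0,0,0],1],[[0,0,0],[0,0,0],1],[[0,0,0],[0,0,0],1]]' | grep -E 'eef|wrist'
```

```text
eef_pos: [0.5268, 0.2892, 0.0046]
wrist_force: [-0.0, 0.2, -1.8]
eef_pos: [0.5257, 0.2898, -0.0073]
wrist_force: [-0.5, 0.7, -1.1]
```

```bash
python3 -m inch '[[[0,0,0.1],[0,0,0],1],[[0,0,0.06],[0,0,0],1],[[0,0,0],[0,0,0],1]]' | grep -E 'eef|wrist'; python3 -m inch '[[[0,0,0.03],[0,0,0],1],[[0,0,0],[0,0,0],1]]' | grep -E 'eef|wrist'
```

```text
eef_pos: [0.5254, 0.2896, -0.0141]
wrist_force: [0.3, -0.0, -2.1]
eef_pos: [0.5256, 0.2898, -0.015]
wrist_force: [0.0, 0.3, -1.8]
```

```bash
python3 -m inch '[[[0,0,0.03],[0,0,0],1],[[0,0,0],[0,0,0],1]]' | grep -E 'eef|wrist'
```

```text
eef_pos: [0.5257, 0.2899, -0.0154]
wrist_force: [-0.9, -0.9, 6.4]
```

Touchdown on the mat. Opening, then rising straight up.

```bash
python3 -m inch '[[[0,0,0],[0,0,0],-1],[[0,0,0],[0,0,0],-1],[[0,0,0],[0,0,0],-1],[[0,0,0],[0,0,0],-1],[[0,0,0],[0,0,0],-1],[[0,0,0],[0,0,0],-1],[[0,0,-0.2],[0,0,0],-1],[[0,0,-0.5],[0,0,0],-1],[[0,0,-0.9],[0,0,0],-1],[[0,0,-0.9],[0,0,0],-1]]'; python3 -m inch '[[[0,0,-0.9],[0,0,0],-1],[[0,0,-0.9],[0,0,0],-1],[[0.9,-0.5,0],[0,0,0],-1],[[0.9,-0.5,0],[0,0,0],-1],[[0,0,0],[0,0,0],-1],[[0,0,0],[0,0,0],-1],[[0,0,0],[0,0,0],-1]]' ; python3 - <<'E'
from station import manip
from h import *
c=manip.read_camera("scene")
cv2.imwrite("pics/end.png",c["image"][150:300,130:460,::-1].repeat(2,0).repeat(2,1))
E
```

```text
t: 19.88
eef_pos: [0.5259, 0.2899, 0.0863]
orientation: [[-1.0, -0.001, 0.001], [-0.001, 1.0, 0.001], [-0.001, 0.001, -1.0]]
wrist_force: [-0.8, 0.3, 0.2]
finger_gap: 1.004
grip_force: 0.0
t: 20.75
eef_pos: [0.4548, 0.2504, 0.1564]
orientation: [[-1.0, -0.001, 0.001], [-0.001, 1.0, 0.001], [-0.001, 0.001, -1.0]]
wrist_force: [0.4, -0.1, 1.2]
finger_gap: 1.002
grip_force: 0.0
```

View pics/end.png

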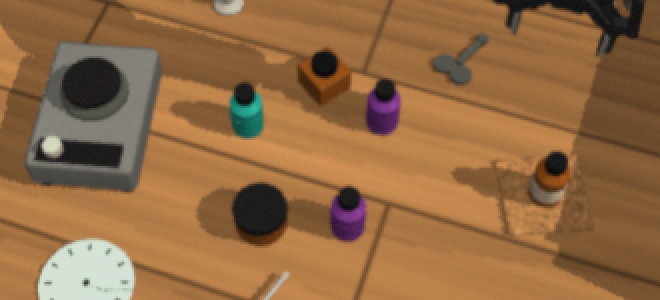

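The bottle stands upright at about (548,190), on the middle of the mat (centre about (543,196)). The pad at (92,84) is up, and the gripper is clear. Handing in.

```bash
python3 -c "
from station import manip
print(manip.close_job())"
```

```text
the job is handed in; nothing more can be done
None
```

I pressed the bottle upright on the pad until it hit its stop and held it there for over a second, then stood it in the middle of the cork mat, let go and handed the job in; the judging result was not shown.

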